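Level the painting board with its hand screw

TASK

The painting board sags at its hand-screw end and has to be level before a wash is laid. Stand the spirit level on the paper, running lengthwise from the fixed feet towards the hand screw, press it down firmly to bed it and let go, then turn the hand screw until the bubble stands between the two lines of the vial. Finally press down on top of the level with about a kilogram's weight (10 N) and finish while you are still pressing, with the bubble still between its lines; leave the other things on the bench where they are.

Things in the scene. Friction and masses are not known exactly. Their poses are not given: they have to be found in the camera images.
- level: The spirit level: aluminium torpedo level, black end caps, 200 mm long (its x), 26 wide (y), 45 high (z), about 0.3 kg, upright on the bench. Origin: centre of its underside. Its vial, 60 mm long, lies along x in a window in the middle of the top edge, seen from above. The flat top can be pressed anywhere, best over the middle. Grip it across its width near the middle.
- bubble (a joint): Where the pale bubble (16 mm long) stands in the vial, in m along the level's +x: 0 is midway between the two black lines (21 mm apart, so between the lines means within 2.5 mm of 0). It runs to the higher end: positive when the level's +x end is higher, 0.8 mm for each milliradian of slope, at most 18 mm, and settles in about 1 s.
- board: The painting board: plywood 260 mm (its x) by 360 (y) by 12, white paper taped on it. Origin: middle of the line of the two fixed feet, its tilting axis (its x), at the underside, 38 mm above the bench; the board reaches from y = -30 to +330 mm, x = -130 to +130 mm, top at z = 12 mm. The hand screw carries it at x = 0, y = 295 mm. At the start that end is 2.5 to 5.5 mm too low.
- board_spot (a point): A point on the board's top on its long middle line, 120 mm from the tilting axis towards the hand screw (axes as board): a good place for the middle of the level, which leaves 75 mm from the level's end to the screw's axis, for the fingers.
- knob_grip (a point): Middle of the hand screw's black lobed knob, on its upright axis, 78 mm above the bench; knob 40 mm across, 64 to 88 mm above the bench at any tilt. Grip from above across the diameter, at any yaw, turn, re-grip as needed. Clockwise from above raises this end of the board, 8 mm a turn (4.3 mrad of slope per rad); anticlockwise lowers it. Stiff (0.1 N m), stays where left, never rises or sinks.
- paint_pans: Bystander: white tray of paint pans, 205 x 85 x 19 mm. Origin under its centre.
- water_pot: Bystander: dark rectangular open pot, 85 x 130 x 75 mm. Origin under its centre.
- eraser: Bystander: white eraser, 45 x 32 x 14 mm. Origin under its centre.
- tape_roll: Bystander: roll of brown tape lying flat, 100 mm across, 24 mm high. Origin under its centre.
- ink_bottle: Bystander: ink jar, 48 mm across, 62 mm high. Origin under its centre.
- flat_brush: Bystander: brush lying on the bench, 230 mm long. Origin near its middle.
- leaf_palette: Bystander: white five-lobed ceramic palette, 116 mm across, 12 mm thick. Origin under its centre.

How it is judged:
By the outcome, as a careful person would: the job done as asked, in the order asked, and still so for the second after the job is handed in, while the arm keeps its last pose, push and grip.
It also fails if it takes over 72 s, if anything falls off the work surface, if the arm or the gripper's body presses on something with over 40 N, if the wrist force passes 120 N, or if a joint passes its speed limit or range.

ROBOT

A 7-joint arm with a two-finger parallel gripper is mounted at the origin on the work surface. World frame = base frame: x ahead of the robot, y to its left, z up, the work surface at z = 0. Lengths are in m, angles in degrees, forces in N, time in s.
With the tool pointing down it reaches from about 0.425 to 0.875 m from the base axis. Payload 4.7 kg.
Tool frame: the origin (TCP) lies between the finger pads; the fingertips stand 8 mm ahead of it and the grasp point (between the pads) lies 11 mm behind it (env.tip_extent is the distance from the TCP to the fingertips, in m); z points along the fingers, y is the line along which they close (so a half turn about z gives the same grasp; the last joint's range is limited). The gripper opens to 87 mm and grips with 3 to 60 N. Pads are 19 mm wide; open, the fingers measure 117 mm over their backs; the gripper's body (75 mm by 190 mm) begins 51 mm behind the grasp point.
Start: joints at [71.568, 18.392, -4.016, 83.108, 1.295, 78.541, -3.26], TCP at [0.214, -0.614, 0.231] pointing down, gripper open.
Joint ranges: [-163.93, 163.93], [-17.29, 119.83], [-79.2, 71.16], [3.27, 140.29], [-89.18, 269.18], [5.43, 117.66], [-154.24, 154.24]. Speed limits (degrees/s): [147.25, 147.25, 180, 180, 180, 180, 180].

INTERFACE

Orientations are given as [roll, pitch, yaw] about the fixed x, y, z axes, in that order (R = Rz(yaw) Ry(pitch) Rx(roll)).
In Python, from cell import sensors, vision, workorder, env gives the robot as it stands.
- The arm moves only by the tool drive_tool, never from a script. Its argument "moves" is a list of rows, each an object of numbers: "x", "y", "z": the shift along the tool's x, y, z in mm; "rx", "ry", "rz": the turn, a rotation vector about the tool's x, y, z in rad; "fingers": the closure, from -1 (fully open) to 1 (shut). In form: [{"x": .., "y": .., "z": .., "rx": .., "ry": .., "rz": .., "fingers": ..}, ...]. A call has 1 to 20 rows; each row is the pose to reach, as a shift and turn from the pose commanded when the call began, along the tool's axes at that moment; what a row does not reach only later rows make up. A row lasts 1/8 s, in which the tool goes at most 62.5 mm and 10.7 degrees, less where a joint would pass 70% of its speed; a pose out of reach is approached as far as the arm can. A call with a gripper value outside its range is refused whole. The fingers move at their own pace and stop on an object; "force" is the grip in N (left out, the last holds). Time passes only in rows, so rows that repeat a pose let the fingers close. It gives the time, the measured TCP pose, the force, the opening and the grip force at its end, in the units of the state.
- sensors.get_obs(): the state, without advancing time (a new reading comes with each control period).
- vision.read_camera(name): name is "scene" or "top" or "wrist"; returns a dict with "image" (384x512x3 uint8, red, green, blue), "fx", "fy", "cx", "cy" (pixels), "k1" (the pictures are not rectified: a ray, as slopes to the right and down, at radius r is drawn at 1 + k1 r^2 times it, then the intrinsics apply), "R" (3x3) and "t" (3): a world point X has camera coordinates R X + t. Camera axes: x right, y down, z forward; pixel columns grow to the right and rows downward; lengths in m; the calibration is good to about 2 mm. A picture is of the moment at which its call begins. There is no depth.
- workorder.sign_off(): hands the job in; it is judged then, once.
The state is a dict: "time_s": time; "qpos": joint angles; "joint_velocities": joint speeds; "effort": joint torques, N m; "tool_pos": TCP position; "tool_rot": TCP orientation; "force": force on the tool from outside, world axes, zero at the start; "wrist_torque": the same for the moment, N m; "grip_width": finger opening in m; "grasp_force": force on a finger pad.
Only numpy, scipy, OpenCV 4.12 (cv2) and the standard library are available. Lean on these libraries where they do the work, as an engineer would, in place of code of your own. Each camera call takes 0.05 s, during which the arm holds its last target. There are 200 camera calls.

## Working session

There is one attempt and no reset: what is moved stays moved. The work goes in short steps, Python scripts to look and compute and a tool call to move; the robot and the scene stay as the last step left them, time stands still between calls to the robot, and variables do not carry over. Pictures are saved under pics/ and viewed, at most 10 in all, crops included, and the job is handed in when it is done.

Besides the shell and the picture viewer there is one more tool, called after ">>>" by a JSON object that holds its "fn" and its "kwargs". drive_tool: Moves the arm, as the interface text tells. Its arguments: {"type":"object","properties":{"moves":{"type":"array"},"force":{"type":"number"}},"required":["moves"]}

```bash
mkdir -p pics; ls
cat > h.py <<'E'
import numpy as np, cv2
from cell import sensors, vision, workorder, env
from scipy.spatial.transform import Rotation as Ro
def cam(n):
    c=vision.read_camera(n); c['image']=np.array(c['image']); return c
def save(c,fn): cv2.imwrite('pics/'+fn,c['image'][:,:,::-1])
def ray(c,u,v):
    K=np.array([[c['fx'],0,c['cx']],[0,c['fy'],c['cy']],[0,0,1.]])
    p=cv2.undistortPoints(np.array([[[u,v]]],float),K,np.array([c['k1'],0,0,0.]))[0,0]
    R=np.array(c['R']);t=np.array(c['t'])
    d=R.T@np.array([p[0],p[1],1]); return -R.T@t,d/np.linalg.norm(d)
def onz(c,u,v,z):
    o,d=ray(c,u,v); return o+d*(z-o[2])/d[2]
def proj(c,X):
    R=np.array(c['R']);t=np.array(c['t']);q=R@np.array(X)+t
    x,y=q[0]/q[2],q[1]/q[2]; s=1+c['k1']*(x*x+y*y)
    return c['fx']*x*s+c['cx'],c['fy']*y*s+c['cy']
def tri(rs):
    A=np.zeros((3,3));b=np.zeros(3)
    for o,d in rs:
        P=np.eye(3)-np.outer(d,d);A+=P;b+=P@o
    X=np.linalg.solve(A,b); return X,[np.linalg.norm((np.eye(3)-np.outer(d,d))@(X-o)) for o,d in rs]
def st():
    s=sensors.get_obs(); print({k:np.round(s[k],3).tolist() for k in ['time_s','qpos','tool_pos','tool_rot','force','grip_width','grasp_force']}); return s
E
python3 - <<'E'
from h import *
st()
for n in ['top','scene','wrist']:
    c=cam(n);save(c,n+'0.png');print(n,np.round(-np.array(c['R']).T@np.array(c['t']),3),c['fx'],c['k1'])
E
```

```text
pics
{'time_s': 0.0, 'qpos': [71.57, 18.438, -4.014, 83.178, 1.294, 78.54, -3.26], 'tool_pos': [0.214, -0.613, 0.229], 'tool_rot': [-179.89, 0.005, 19.239], 'force': [-0.359, -0.343, -0.447], 'grip_width': 0.087, 'grasp_force': 0.0}
top [0.427 0.014 1.157] 370.2661646254238 0.03421892875357352
scene [1.092 0.663 1.057] 441.17117431140304 -0.1714259569657493
wrist [ 0.285 -0.588  0.383] 280.1628089736453 -0.04763928722404486
```

View pics/top0.png

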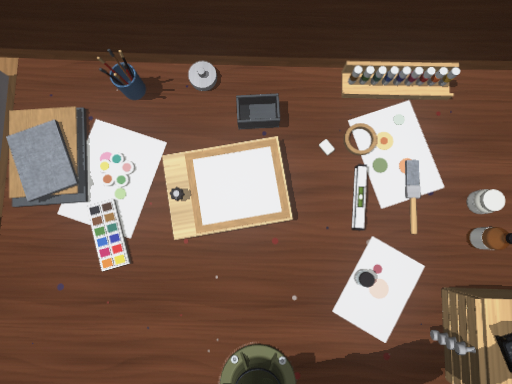

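View pics/scene0.png

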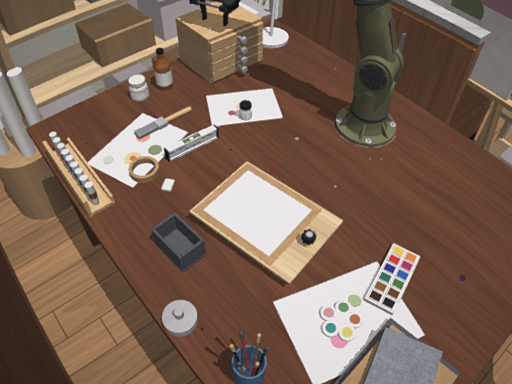

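The top view shows the level at about (360,197), nearly along the image's vertical. The board is at about (230,188), with the knob at (178,194) on its left end. The tape roll (361,139) lies just above the level, and the eraser (327,147) is nearby. The scene view agrees: level at (192,142), knob at (308,237).

Run:
```python
from h import *
T=cam('top');S=cam('scene')
def px(c,X): return np.round(proj(c,X),1)
for n,u,v,z in [('lvl end a',361,168,.045),('lvl end b',358,228,.045),('lvl',360,197,.045),('knob',177,194,.088)]:
    p=onz(T,u,v,z);print(n,np.round(p,3),px(S,p))
# board paper + board contours in both
for c,n,roi in [(T,'top',(160,130,300,245)),(S,'scene',(185,155,350,285))]:
    x0,y0,x1,y1=roi
    h=cv2.cvtColor(c['image'],cv2.COLOR_RGB2HSV)[y0:y1,x0:x1]
    for nm,m in [('paper',(h[...,2]>180)&(h[...,1]<40)),('board',(h[...,2]>130))]:
        cs,_=cv2.findContours(m.astype(np.uint8),cv2.RETR_EXTERNAL,cv2.CHAIN_APPROX_NONE)
        k=max(cs,key=cv2.contourArea)
        for e in (2,4,6,8):
            a=cv2.approxPolyDP(cv2.convexHull(k),e,True)[:,0]+[x0,y0]
            if len(a)<=4:break
        print(n,nm,cv2.contourArea(k),a.tolist())
    m=(h[...,2]<60); cs,_=cv2.findContours(m.astype(np.uint8),cv2.RETR_EXTERNAL,cv2.CHAIN_APPROX_NONE)
    for k in cs:
        if 60<cv2.contourArea(k)<800: print('dark',cv2.contourArea(k),cv2.minEnclosingCircle(k)[0][0]+x0,cv2.minEnclosingCircle(k)[0][1]+y0,cv2.minEnclosingCircle(k)[1])
print('wrist R',np.round(cam('wrist')['R'],2).tolist())
```

```text
lvl end a [ 0.64  -0.299  0.045] [169.1 148.8]
lvl end b [ 0.458 -0.288  0.045] [215.7 126.9]
lvl [ 0.551 -0.295  0.045] [192.1 137.6]
knob [0.542 0.247 0.088] [308.6 232.6]
top paper 5143.0 [[269, 147], [281, 210], [203, 224], [193, 159]]
top board 10106.0 [[277, 136], [292, 219], [174, 239], [160, 140]]
scene paper 4569.0 [[246, 171], [310, 209], [268, 255], [204, 210]]
scene board 9269.5 [[246, 161], [342, 219], [290, 282], [189, 211]]
dark 155.5 193.5 254.5 14.30044937133789
dark 68.0 308.0759963989258 236.91600036621094 7.1843109130859375
dark 103.0 191.2142858505249 233.78571319580078 9.961761474609375
wrist R [[0.33, -0.94, -0.0], [-0.91, -0.32, 0.27], [-0.26, -0.09, -0.96]]
```

```bash
cat >> h.py <<'E'
def go(x,y,z,yaw,s=None):
    "shift/turn from present commanded pose (approx measured) to target pointing straight down"
    s=s or sensors.get_obs(); R0=Ro.from_euler('xyz',s['tool_rot'],degrees=True)
    d=R0.inv().apply(np.array([x,y,z])-s['tool_pos'])*1000
    r=(R0.inv()*Ro.from_euler('xyz',[180,0,yaw],degrees=True)).as_rotvec()
    print('xyz mm',np.round(d,1),'rot',np.round(r,4))
E
python3 -c "
from h import *
go(.53,-.293,.25,-3.5)"
```

```text
xyz mm [ 403.9 -198.6  -19.7] rot [-6.000e-04  2.000e-04  3.969e-01]
```

>>> {"fn": "drive_tool", "kwargs": {"moves": [{"x": 404, "y": -199, "z": -20, "rz": 0.397, "fingers": -1}, {"x": 404, "y": -199, "z": -20, "rz": 0.397, "fingers": -1}, {"x": 404, "y": -199, "z": -20, "rz": 0.397, "fingers": -1}, {"x": 404, "y": -199, "z": -20, "rz": 0.397, "fingers": -1}, {"x": 404, "y": -199, "z": -20, "rz": 0.397, "fingers": -1}, {"x": 404, "y": -199, "z": -20, "rz": 0.397, "fingers": -1}, {"x": 404, "y": -199, "z": -20, "rz": 0.397, "fingers": -1}, {"x": 404, "y": -199, "z": -20, "rz": 0.397, "fingers": -1}, {"x": 404, "y": -199, "z": -20, "rz": 0.397, "fingers": -1}, {"x": 404, "y": -199, "z": -20, "rz": 0.397, "fingers": -1}, {"x": 404, "y": -199, "z": -20, "rz": 0.397, "fingers": -1}]}}

```text
invalid input at $.moves[0]: expected keys x, y, z, rx, ry, rz, fingers
```

Run:
```python
from h import *
st();c=cam('wrist');save(c,'w1.png')
```

```text
{'time_s': 0.3, 'qpos': [71.57, 18.412, -4.016, 83.128, 1.295, 78.539, -3.261], 'tool_pos': [0.214, -0.614, 0.23], 'tool_rot': [-179.966, 0.003, 19.239], 'force': [-0.478, 0.638, -0.318], 'grip_width': 0.087, 'grasp_force': 0.0}
```

View pics/w1.png

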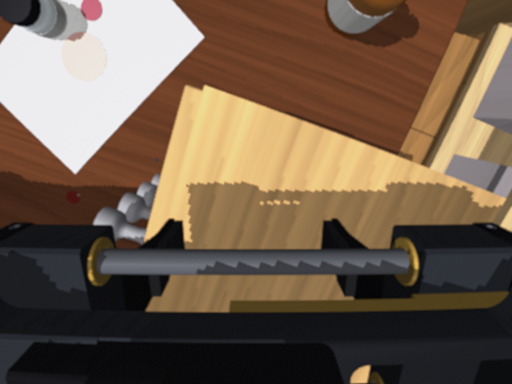

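The move was refused because every key is required, so the arm is still at the start above the drawer box. The wrist view has the gripper filling rows 220 and below, so usable scenery is in the upper half only.

>>> {"fn": "drive_tool", "kwargs": {"moves": [{"x": 404, "y": -199, "z": -20, "rx": 0, "ry": 0, "rz": 0.397, "fingers": -1}, {"x": 404, "y": -199, "z": -20, "rx": 0, "ry": 0, "rz": 0.397, "fingers": -1}, {"x": 404, "y": -199, "z": -20, "rx": 0, "ry": 0, "rz": 0.397, "fingers": -1}, {"x": 404, "y": -199, "z": -20, "rx": 0, "ry": 0, "rz": 0.397, "fingers": -1}, {"x": 404, "y": -199, "z": -20, "rx": 0, "ry": 0, "rz": 0.397, "fingers": -1}, {"x": 404, "y": -199, "z": -20, "rx": 0, "ry": 0, "rz": 0.397, "fingers": -1}, {"x": 404, "y": -199, "z": -20, "rx": 0, "ry": 0, "rz": 0.397, "fingers": -1}, {"x": 404, "y": -199, "z": -20, "rx": 0, "ry": 0, "rz": 0.397, "fingers": -1}, {"x": 404, "y": -199, "z": -20, "rx": 0, "ry": 0, "rz": 0.397, "fingers": -1}, {"x": 404, "y": -199, "z": -20, "rx": 0, "ry": 0, "rz": 0.397, "fingers": -1}, {"x": 404, "y": -199, "z": -20, "rx": 0, "ry": 0, "rz": 0.397, "fingers": -1}]}}

```text
time_s: 1.72
tool_pos: [0.5285, -0.295, 0.2504]
tool_rot: [180.0, 0.0, -3.7]
force: [-0.6, 0.2, -1.4]
grip_width: 0.0868
grasp_force: 0.0
```

Run:
```python
from h import *
st();c=cam('wrist');save(c,'w2.png')
for X in [(.64,-.299,.045),(.458,-.288,.045),(.551,-.295,.045)]: print(np.round(proj(c,X)))
```

```text
{'time_s': 1.725, 'qpos': [40.967, 13.304, -17.04, 87.716, 3.988, 79.589, -70.089], 'tool_pos': [0.529, -0.295, 0.25], 'tool_rot': [179.954, 0.038, -3.724], 'force': [-0.632, 0.184, -1.401], 'grip_width': 0.087, 'grasp_force': 0.0}
[250.  81.]
[251. 222.]
[252. 155.]
```

View pics/w2.png

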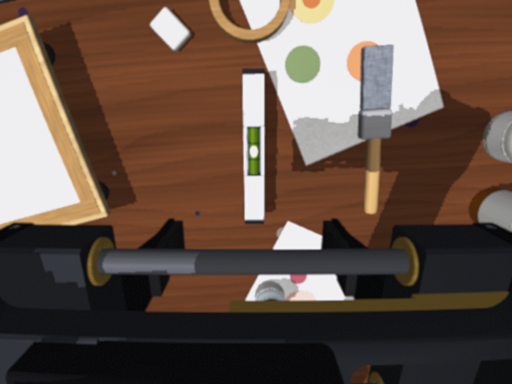

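The wrist view shows the level upright from (253,71) to (255,222), with its green vial at (254,151) and the bubble centred. The tape roll lies beyond its far end, and nothing is within finger reach near its middle.

Run:
```python
from h import *
def green(c,roi):
    x0,y0,x1,y1=roi;h=cv2.cvtColor(c['image'],cv2.COLOR_RGB2HSV)[y0:y1,x0:x1]
    m=((h[...,0]>30)&(h[...,0]<60)&(h[...,1]>110)).astype(np.uint8)
    ys,xs=np.nonzero(m); return ((xs.min()+xs.max())/2+x0,(ys.min()+ys.max())/2+y0,m.sum())
W=cam('wrist');T=cam('top')
gw=green(W,(240,110,268,190));gt=green(T,(350,175,372,220));print(gw,gt)
print(tri([ray(W,*gw[:2]),ray(T,*gt[:2])]))
im=W['image'][60:225,235:275];h=cv2.cvtColor(im,cv2.COLOR_RGB2HSV)
m=((h[...,1]<40)&(h[...,2]>150)).astype(np.uint8)
cs,_=cv2.findContours(m,cv2.RETR_EXTERNAL,cv2.CHAIN_APPROX_NONE);k=max(cs,key=cv2.contourArea)
b=cv2.boxPoints(cv2.minAreaRect(k))+[235,60];print(b.tolist())
print(np.round([onz(W,*p,.045) for p in b],4).tolist())
e=[onz(W,253.5,71,.045),onz(W,254.5,222,.045)];print(np.round(e,4),np.linalg.norm(e[0]-e[1]),np.round((e[0]+e[1])/2,4))
```

```text
Traceback (most recent call last):
ValueError: zero-size array to reduction operation minimum which has no identity
```

Run:
```python
from h import *
def green(c,roi):
    x0,y0,x1,y1=roi;h=cv2.cvtColor(c['image'],cv2.COLOR_RGB2HSV)[y0:y1,x0:x1]
    m=((h[...,0]>25)&(h[...,0]<65)&(h[...,1]>100)).astype(np.uint8)
    ys,xs=np.nonzero(m); return ((xs.min()+xs.max())/2+x0,(ys.min()+ys.max())/2+y0,m.sum()) if len(xs) else (0,0,0)
W=cam('wrist');T=cam('top');T['image']=cv2.imread('pics/top0.png')[:,:,::-1].copy()
S=cam('scene');S['image']=cv2.imread('pics/scene0.png')[:,:,::-1].copy()
g=[green(W,(240,110,268,190)),green(T,(350,175,372,220)),green(S,(180,130,206,152))];print(g)
r=[ray(c,*p[:2]) for c,p in zip([W,T,S],g) if p[2]]
print(tri(r),tri(r[::2]),tri(r[:2]))
im=W['image'][60:225,235:275];h=cv2.cvtColor(im,cv2.COLOR_RGB2HSV)
m=((h[...,1]<40)&(h[...,2]>150)).astype(np.uint8)
cs,_=cv2.findContours(m,cv2.RETR_EXTERNAL,cv2.CHAIN_APPROX_NONE);k=max(cs,key=cv2.contourArea)
b=cv2.boxPoints(cv2.minAreaRect(k))+[235,60]
print(np.round([onz(W,*p,.045) for p in b],4).tolist())
e=[onz(W,253.5,71,.045),onz(W,254.5,222,.045)];print(np.round(e,4),np.linalg.norm(e[0]-e[1]),np.round((e[0]+e[1])/2,4))
```

```text
[(np.float64(254.5), np.float64(151.0), np.uint64(362)), (np.float64(360.0), np.float64(196.5), np.uint64(51)), (np.float64(191.0), np.float64(138.5), np.uint64(13))]
(array([ 0.55421983, -0.29711183,  0.04084932]), [np.float64(0.0013491110681683788), np.float64(0.0014590715288717985), np.float64(0.0006912015927534389)]) (array([ 0.55523027, -0.29693361,  0.04220237]), [np.float64(0.0005705254372642218), np.float64(0.0005705254372642365)]) (array([ 0.55414614, -0.29766246,  0.03468404]), [np.float64(0.0007981500034347665), np.float64(0.0007981500034345972)])
[[0.6485, -0.2891, 0.045], [0.6468, -0.3155, 0.045], [0.4607, -0.3056, 0.045], [0.4627, -0.2755, 0.045]]
[[ 0.6522 -0.302   0.045 ]
 [ 0.4587 -0.2911  0.045 ]] 0.19374142552891954 [ 0.5554 -0.2965  0.045 ]
```

Run:
```python
from h import *
st();go(.555,-.297,.019,-3.6)
```

```text
{'time_s': 2.025, 'qpos': [40.876, 13.313, -17.16, 87.694, 3.969, 79.587, -70.107], 'tool_pos': [0.53, -0.293, 0.251], 'tool_rot': [179.991, -0.0, -3.54], 'force': [-0.187, 0.137, -0.164], 'grip_width': 0.087, 'grasp_force': 0.0}
xyz mm [ 25.4   2.4 231.6] rot [ 0.0002 -0.      0.001 ]
```

>>> {"fn": "drive_tool", "kwargs": {"moves": [{"x": 25.5, "y": 2.5, "z": 60, "rx": 0, "ry": 0, "rz": 0, "fingers": -1}, {"x": 25.5, "y": 2.5, "z": 120, "rx": 0, "ry": 0, "rz": 0, "fingers": -1}, {"x": 25.5, "y": 2.5, "z": 170, "rx": 0, "ry": 0, "rz": 0, "fingers": -1}, {"x": 25.5, "y": 2.5, "z": 205, "rx": 0, "ry": 0, "rz": 0, "fingers": -1}, {"x": 25.5, "y": 2.5, "z": 225, "rx": 0, "ry": 0, "rz": 0, "fingers": -1}, {"x": 25.5, "y": 2.5, "z": 231, "rx": 0, "ry": 0, "rz": 0, "fingers": -1}, {"x": 25.5, "y": 2.5, "z": 231, "rx": 0, "ry": 0, "rz": 0, "fingers": -1}, {"x": 25.5, "y": 2.5, "z": 231, "rx": 0, "ry": 0, "rz": 0, "fingers": 1}, {"x": 25.5, "y": 2.5, "z": 231, "rx": 0, "ry": 0, "rz": 0, "fingers": 1}, {"x": 25.5, "y": 2.5, "z": 231, "rx": 0, "ry": 0, "rz": 0, "fingers": 1}, {"x": 25.5, "y": 2.5, "z": 231, "rx": 0, "ry": 0, "rz": 0, "fingers": 1}, {"x": 25.5, "y": 2.5, "z": 231, "rx": 0, "ry": 0, "rz": 0, "fingers": 1}, {"x": 25.5, "y": 2.5, "z": 231, "rx": 0, "ry": 0, "rz": 0, "fingers": 1}], "force": 30}}

```text
time_s: 3.65
tool_pos: [0.5553, -0.2968, 0.0195]
tool_rot: [180.0, 0.0, -3.5]
force: [-1.2, -0.3, -1.6]
grip_width: 0.0351
grasp_force: 0.0
```

>>> {"fn": "drive_tool", "kwargs": {"moves": [{"x": 0, "y": 0, "z": 0, "rx": 0, "ry": 0, "rz": 0, "fingers": 1}, {"x": 0, "y": 0, "z": 0, "rx": 0, "ry": 0, "rz": 0, "fingers": 1}, {"x": 0, "y": 0, "z": 0, "rx": 0, "ry": 0, "rz": 0, "fingers": 1}, {"x": 0, "y": 0, "z": 0, "rx": 0, "ry": 0, "rz": 0, "fingers": 1}, {"x": 0, "y": 0, "z": -30, "rx": 0, "ry": 0, "rz": 0, "fingers": 1}, {"x": 0, "y": 0, "z": -80, "rx": 0, "ry": 0, "rz": 0, "fingers": 1}, {"x": 0, "y": 0, "z": -140, "rx": 0, "ry": 0, "rz": 0, "fingers": 1}, {"x": 0, "y": 0, "z": -200, "rx": 0, "ry": 0, "rz": 0, "fingers": 1}, {"x": 0, "y": 0, "z": -230, "rx": 0, "ry": 0, "rz": 0, "fingers": 1}, {"x": 0, "y": 0, "z": -230, "rx": 0, "ry": 0, "rz": 0, "fingers": 1}]}}

```text
time_s: 4.9
tool_pos: [0.5565, -0.2968, 0.2518]
tool_rot: [179.9, -0.2, -3.5]
force: [0.1, -0.8, -3.7]
grip_width: 0.0258
grasp_force: 30.0
```

Run:
```python
from h import *
st()
T=cam('top');S=cam('scene')
pt=[[269,147],[281,210],[203,224],[193,159]];ps=[[204,210],[246,171],[310,209],[268,255]]
ps=[[204,210],[246,171],[310,209],[268,255]]
for a in pt: print(a,np.round(onz(T,*a,.049),4),np.round(proj(S,onz(T,*a,.049))))
for k in range(4):
    X,e=tri([ray(T,*pt[k]),ray(S,*ps[k])]);print(np.round(X,4),np.round(e,4))
print('board corners',[np.round(onz(T,*a,.05),3).tolist() for a in [[277,136],[292,219],[174,239]]])
```

```text
{'time_s': 4.9, 'qpos': [39.737, 16.231, -17.468, 84.083, 4.898, 80.181, -71.372], 'tool_pos': [0.556, -0.297, 0.252], 'tool_rot': [179.904, -0.232, -3.481], 'force': [0.087, -0.785, -3.732], 'grip_width': 0.026, 'grasp_force': 29.994}
[269, 147] [ 0.6976 -0.018   0.049 ] [204. 210.]
[281, 210] [ 0.5056 -0.0577  0.049 ] [247. 171.]
[203, 224] [0.4584 0.1739 0.049 ] [310. 209.]
[193, 159] [0.6546 0.2125 0.049 ] [268. 255.]
[ 0.6983 -0.0183  0.0474] [0.0004 0.0004]
[ 0.507  -0.0591  0.0478] [0.0019 0.0019]
[0.4588 0.1736 0.049 ] [0.0005 0.0005]
[0.6546 0.213  0.0475] [0.0003 0.0003]
board corners [[0.732, -0.042, 0.05], [0.479, -0.091, 0.05], [0.412, 0.257, 0.05]]
```

Run:
```python
from h import *
st();go(.577,.081,.13,101)
```

```text
{'time_s': 5.0, 'qpos': [39.736, 16.407, -17.438, 84.372, 4.91, 80.159, -71.373], 'tool_pos': [0.554, -0.296, 0.247], 'tool_rot': [-179.921, 0.169, -3.484], 'force': [-0.965, -0.404, -4.077], 'grip_width': 0.025, 'grasp_force': 29.994}
xyz mm [-1.000e-01 -3.776e+02  1.179e+02] rot [-3.7000e-03  8.0000e-04 -1.8236e+00]
```

>>> {"fn": "drive_tool", "kwargs": {"moves": [{"x": 0, "y": -60, "z": 0, "rx": 0, "ry": 0, "rz": -0.18, "fingers": 1}, {"x": 0, "y": -110, "z": 0, "rx": 0, "ry": 0, "rz": -0.36, "fingers": 1}, {"x": 0, "y": -150, "z": 0, "rx": 0, "ry": 0, "rz": -0.54, "fingers": 1}, {"x": 0, "y": -190, "z": 0, "rx": 0, "ry": 0, "rz": -0.72, "fingers": 1}, {"x": 0, "y": -230, "z": 0, "rx": 0, "ry": 0, "rz": -0.9, "fingers": 1}, {"x": 0, "y": -270, "z": 0, "rx": 0, "ry": 0, "rz": -1.08, "fingers": 1}, {"x": 0, "y": -310, "z": 0, "rx": 0, "ry": 0, "rz": -1.26, "fingers": 1}, {"x": 0, "y": -345, "z": 0, "rx": 0, "ry": 0, "rz": -1.44, "fingers": 1}, {"x": 0, "y": -365, "z": 0, "rx": 0, "ry": 0, "rz": -1.62, "fingers": 1}, {"x": 0, "y": -377.5, "z": 0, "rx": 0, "ry": 0, "rz": -1.76, "fingers": 1}, {"x": 0, "y": -377.5, "z": 0, "rx": 0, "ry": 0, "rz": -1.8236, "fingers": 1}, {"x": 0, "y": -377.5, "z": 40, "rx": 0, "ry": 0, "rz": -1.8236, "fingers": 1}, {"x": 0, "y": -377.5, "z": 80, "rx": 0, "ry": 0, "rz": -1.8236, "fingers": 1}, {"x": 0, "y": -377.5, "z": 115, "rx": 0, "ry": 0, "rz": -1.8236, "fingers": 1}, {"x": 0, "y": -377.5, "z": 118, "rx": 0, "ry": 0, "rz": -1.8236, "fingers": 1}, {"x": 0, "y": -377.5, "z": 118, "rx": 0, "ry": 0, "rz": -1.8236, "fingers": 1}, {"x": 0, "y": -377.5, "z": 118, "rx": 0, "ry": 0, "rz": -1.8236, "fingers": 1}]}}

```text
time_s: 7.12
tool_pos: [0.5794, 0.0804, 0.133]
tool_rot: [179.9, 0.0, 101.0]
force: [-0.5, 1.2, -1.8]
grip_width: 0.026
grasp_force: 30.0
```

Run:
```python
from h import *
st();go(.577,.081,.070,101)
c=cam('wrist');save(c,'w3.png')
print(np.round(proj(c,(.5435,.2526,.088))))
```

```text
{'time_s': 7.125, 'qpos': [23.456, 18.691, -40.261, 98.604, 12.998, 67.315, -9.358], 'tool_pos': [0.579, 0.08, 0.133], 'tool_rot': [179.862, 0.013, 100.981], 'force': [-0.484, 1.151, -1.794], 'grip_width': 0.026, 'grasp_force': 29.994}
xyz mm [ 1.1 -2.4 63. ] rot [ 0.0024  0.0002 -0.0003]
[246. -58.]
```

View pics/w3.png

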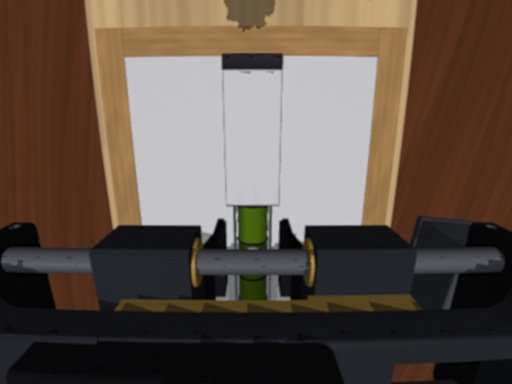

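The wrist view shows the level held straight, its end cap at (252,60), centred and parallel between the board's edges. The knob's shadow is at (249,10), so I can lower it.

>>> {"fn": "drive_tool", "kwargs": {"moves": [{"x": 1, "y": -1, "z": 30, "rx": 0, "ry": 0, "rz": 0, "fingers": 1}, {"x": 1, "y": -1, "z": 48, "rx": 0, "ry": 0, "rz": 0, "fingers": 1}, {"x": 1, "y": -1, "z": 56, "rx": 0, "ry": 0, "rz": 0, "fingers": 1}, {"x": 1, "y": -1, "z": 58, "rx": 0, "ry": 0, "rz": 0, "fingers": 1}, {"x": 1, "y": -1, "z": 59, "rx": 0, "ry": 0, "rz": 0, "fingers": 1}, {"x": 1, "y": -1, "z": 60, "rx": 0, "ry": 0, "rz": 0, "fingers": 1}, {"x": 1, "y": -1, "z": 60, "rx": 0, "ry": 0, "rz": 0, "fingers": 1}]}}

```text
time_s: 8.05
tool_pos: [0.5775, 0.0809, 0.0718]
tool_rot: [180.0, 0.0, 101.0]
force: [-0.2, 0.4, -3.5]
grip_width: 0.0256
grasp_force: 30.0
```

>>> {"fn": "drive_tool", "kwargs": {"moves": [{"x": 0, "y": 0, "z": 0.7, "rx": 0, "ry": 0, "rz": 0, "fingers": 1}, {"x": 0, "y": 0, "z": 1.4, "rx": 0, "ry": 0, "rz": 0, "fingers": 1}, {"x": 0, "y": 0, "z": 2, "rx": 0, "ry": 0, "rz": 0, "fingers": 1}, {"x": 0, "y": 0, "z": 2, "rx": 0, "ry": 0, "rz": 0, "fingers": 1}]}}

```text
time_s: 8.55
tool_pos: [0.5772, 0.0808, 0.0695]
tool_rot: [-180.0, 0.0, 101.0]
force: [-0.6, 0.8, -3.0]
grip_width: 0.0255
grasp_force: 30.0
```

>>> {"fn": "drive_tool", "kwargs": {"moves": [{"x": 0, "y": 0, "z": 0.5, "rx": 0, "ry": 0, "rz": 0, "fingers": 1}, {"x": 0, "y": 0, "z": 1, "rx": 0, "ry": 0, "rz": 0, "fingers": 1}, {"x": 0, "y": 0, "z": 1, "rx": 0, "ry": 0, "rz": 0, "fingers": 1}]}}

```text
time_s: 8.93
tool_pos: [0.5773, 0.0809, 0.0688]
tool_rot: [180.0, 0.0, 101.0]
force: [-0.3, 0.2, -0.4]
grip_width: 0.0257
grasp_force: 30.0
```

>>> {"fn": "drive_tool", "kwargs": {"moves": [{"x": 0, "y": 0, "z": 0.5, "rx": 0, "ry": 0, "rz": 0, "fingers": 1}, {"x": 0, "y": 0, "z": 0.5, "rx": 0, "ry": 0, "rz": 0, "fingers": -0.2}, {"x": 0, "y": 0, "z": 0.5, "rx": 0, "ry": 0, "rz": 0, "fingers": -0.2}, {"x": 0, "y": 0, "z": 0.5, "rx": 0, "ry": 0, "rz": 0, "fingers": -0.2}, {"x": 0, "y": 0, "z": 0.5, "rx": 0, "ry": 0, "rz": 0, "fingers": -0.2}, {"x": 0, "y": 0, "z": 0.5, "rx": 0, "ry": 0, "rz": 0, "fingers": -0.2}, {"x": 0, "y": 0, "z": -20, "rx": 0, "ry": 0, "rz": 0, "fingers": -0.2}, {"x": 0, "y": 0, "z": -50, "rx": 0, "ry": 0, "rz": 0, "fingers": -0.2}, {"x": 0, "y": 0, "z": -56, "rx": 0, "ry": 0, "rz": 0, "fingers": -0.2}, {"x": 0, "y": 0, "z": -56, "rx": 0, "ry": 0, "rz": 0, "fingers": 1}, {"x": 0, "y": 0, "z": -56, "rx": 0, "ry": 0, "rz": 0, "fingers": 1}, {"x": 0, "y": 0, "z": -56, "rx": 0, "ry": 0, "rz": 0, "fingers": 1}, {"x": 0, "y": 0, "z": -56, "rx": 0, "ry": 0, "rz": 0, "fingers": 1}, {"x": 0, "y": 0, "z": -56, "rx": 0, "ry": 0, "rz": 0, "fingers": 1}, {"x": 0, "y": 0, "z": -56, "rx": 0, "ry": 0, "rz": 0, "fingers": 1}]}}

```text
time_s: 10.8
tool_pos: [0.5772, 0.0808, 0.1244]
tool_rot: [-180.0, -0.0, 101.0]
force: [-0.2, -1.1, -0.4]
grip_width: 0.0029
grasp_force: 0.0
```

Run:
```python
from h import *
st()
c=cam('wrist');save(c,'w4.png')
```

```text
{'time_s': 10.8, 'qpos': [23.352, 19.054, -40.218, 99.266, 13.283, 66.544, -9.672], 'tool_pos': [0.577, 0.081, 0.124], 'tool_rot': [-179.988, -0.0, 100.982], 'force': [-0.245, -1.119, -0.44], 'grip_width': 0.003, 'grasp_force': 0.0}
```

View pics/w4.png

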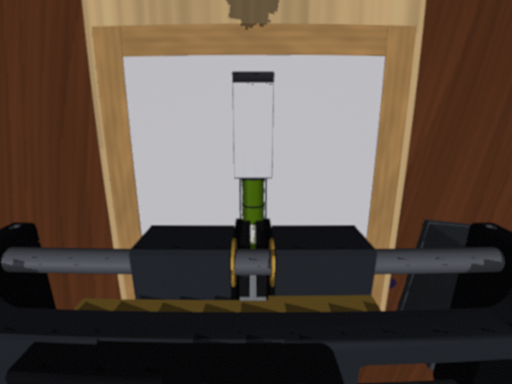

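The level stands upright on the paper, its end cap at (253,76) and its vial under the closed fingers. Now I press.

>>> {"fn": "drive_tool", "kwargs": {"moves": [{"x": 0, "y": 0, "z": 12, "rx": 0, "ry": 0, "rz": 0, "fingers": 1}, {"x": 0, "y": 0, "z": 18, "rx": 0, "ry": 0, "rz": 0, "fingers": 1}, {"x": 0, "y": 0, "z": 20, "rx": 0, "ry": 0, "rz": 0, "fingers": 1}, {"x": 0, "y": 0, "z": 21, "rx": 0, "ry": 0, "rz": 0, "fingers": 1}, {"x": 0, "y": 0, "z": 22, "rx": 0, "ry": 0, "rz": 0, "fingers": 1}, {"x": 0, "y": 0, "z": 22, "rx": 0, "ry": 0, "rz": 0, "fingers": 1}]}}

```text
time_s: 11.6
tool_pos: [0.5773, 0.0808, 0.1027]
tool_rot: [180.0, 0.0, 101.0]
force: [-0.1, -0.0, 0.3]
grip_width: 0.0002
grasp_force: 0.0
```

>>> {"fn": "drive_tool", "kwargs": {"moves": [{"x": 0, "y": 0, "z": 1, "rx": 0, "ry": 0, "rz": 0, "fingers": 1}, {"x": 0, "y": 0, "z": 1, "rx": 0, "ry": 0, "rz": 0, "fingers": 1}, {"x": 0, "y": 0, "z": 1, "rx": 0, "ry": 0, "rz": 0, "fingers": 1}]}}

```text
time_s: 11.98
tool_pos: [0.5775, 0.0809, 0.102]
tool_rot: [180.0, 0.0, 101.0]
force: [-1.2, -0.1, 3.5]
grip_width: 0.0004
grasp_force: 2.0
```

>>> {"fn": "drive_tool", "kwargs": {"moves": [{"x": 0, "y": 0, "z": 1, "rx": 0, "ry": 0, "rz": 0, "fingers": 1}, {"x": 0, "y": 0, "z": 2, "rx": 0, "ry": 0, "rz": 0, "fingers": 1}, {"x": 0, "y": 0, "z": 2, "rx": 0, "ry": 0, "rz": 0, "fingers": 1}]}}

```text
time_s: 12.35
tool_pos: [0.5778, 0.081, 0.1019]
tool_rot: [179.9, 0.1, 101.0]
force: [-5.2, -1.7, 14.6]
grip_width: 0.0005
grasp_force: 7.5
```

>>> {"fn": "drive_tool", "kwargs": {"moves": [{"x": 0, "y": 0, "z": 1, "rx": 0, "ry": 0, "rz": 0, "fingers": 1}, {"x": 0, "y": 0, "z": 1.5, "rx": 0, "ry": 0, "rz": 0, "fingers": 1}, {"x": 0, "y": 0, "z": 1.5, "rx": 0, "ry": 0, "rz": 0, "fingers": 1}, {"x": 0, "y": 0, "z": 1.5, "rx": 0, "ry": 0, "rz": 0, "fingers": 1}, {"x": 0, "y": 0, "z": 1.5, "rx": 0, "ry": 0, "rz": 0, "fingers": 1}]}}

```text
time_s: 12.98
tool_pos: [0.5782, 0.081, 0.102]
tool_rot: [179.9, 0.1, 101.0]
force: [-7.2, -2.4, 22.6]
grip_width: 0.0001
grasp_force: 11.4
```

>>> {"fn": "drive_tool", "kwargs": {"moves": [{"x": 0, "y": 0, "z": -10, "rx": 0, "ry": 0, "rz": 0, "fingers": 1}, {"x": 0, "y": 0, "z": -40, "rx": 0, "ry": 0, "rz": 0, "fingers": 1}, {"x": 0, "y": 0, "z": -90, "rx": 0, "ry": 0, "rz": 0, "fingers": 0.2}, {"x": 10, "y": 0, "z": -150, "rx": 0, "ry": 0, "rz": 0, "fingers": -0.5}, {"x": 10, "y": 0, "z": -200, "rx": 0, "ry": 0, "rz": 0, "fingers": -0.5}, {"x": 10, "y": 0, "z": -220, "rx": 0, "ry": 0, "rz": 0, "fingers": -0.5}, {"x": 10, "y": 0, "z": -220, "rx": 0, "ry": 0, "rz": 0, "fingers": -0.5}, {"x": 10, "y": 0, "z": -220, "rx": 0, "ry": 0, "rz": 0, "fingers": -0.5}, {"x": 10, "y": 0, "z": -220, "rx": 0, "ry": 0, "rz": 0, "fingers": -0.5}]}}

```text
time_s: 14.1
tool_pos: [0.5747, 0.0903, 0.3162]
tool_rot: [-179.8, -0.0, 101.0]
force: [-0.8, -0.5, 0.2]
grip_width: 0.0611
grasp_force: 0.0
```

Run:
```python
from h import *
st()
c=cam('wrist');cv2.imwrite('pics/w5.png',cv2.resize(c['image'][0:240,150:360,::-1],None,fx=2.5,fy=2.5,interpolation=cv2.INTER_CUBIC))
np.save('w5.npy',c['image'])
```

```text
{'time_s': 14.1, 'qpos': [24.238, 12.306, -42.164, 83.993, 8.201, 87.018, -6.74], 'tool_pos': [0.575, 0.09, 0.316], 'tool_rot': [-179.834, -0.017, 100.977], 'force': [-0.797, -0.525, 0.175], 'grip_width': 0.061, 'grasp_force': 0.0}
```

View pics/w5.png

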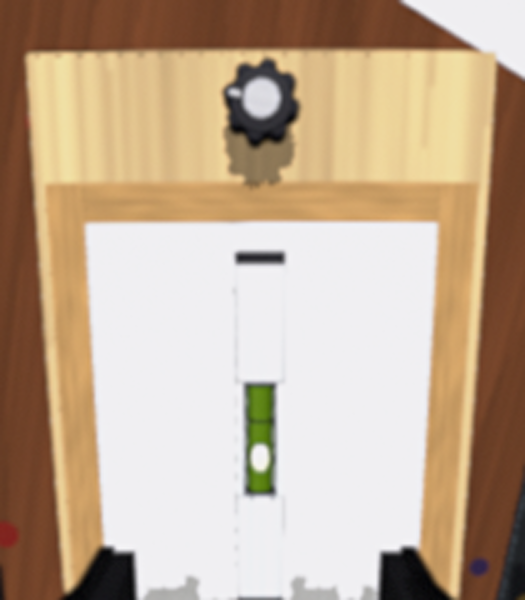

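The crop shows the knob at (262,100) and the vial spanning rows 384 to 494, with one line at 421. The bubble is at 458, towards the feet, so the screw end is low as expected.

```bash
cat >> h.py <<'E'
def bubble(c,X0,ax,z=.093):
    "mm from vial middle along ax; X0 vial middle guess"
    im=c['image'];h=cv2.cvtColor(im,cv2.COLOR_RGB2HSV)
    u0,v0=proj(c,[X0[0],X0[1],z]); x0,y0=int(u0)-25,max(int(v0)-40,0)
    hh=h[y0:y0+80,x0:x0+50]; g=((hh[...,0]>25)&(hh[...,0]<65)&(hh[...,1]>100)).astype(np.uint8)
    cs,_=cv2.findContours(cv2.morphologyEx(g,cv2.MORPH_CLOSE,np.ones((9,9))),cv2.RETR_EXTERNAL,cv2.CHAIN_APPROX_NONE);k=max(cs,key=cv2.contourArea)
    m=np.zeros_like(g);cv2.drawContours(m,[cv2.convexHull(k)],-1,1,-1)
    f=lambda q:[float(onz(c,x+x0,y+y0,z)@np.append(ax,0)) for y,x in np.argwhere(q)]
    a=f(m); b=f((m>0)&(hh[...,1]<80)&(hh[...,2]>120)); mid=(min(a)+max(a))/2
    print('vial len mm',(max(a)-min(a))*1e3,'bubble mm',(np.mean(b)-mid)*1e3,'extent',(min(b)-mid)*1e3,(max(b)-mid)*1e3,'n',len(b))
E
python3 - <<'E'
from h import *
c=cam('wrist');a=np.radians(101);ax=np.array([np.cos(a),np.sin(a)])
bubble(c,(.577,.081),ax)
def dark(im,x0,y0,x1,y1):
    v=im[y0:y1,x0:x1].max(2); m=(v<75).astype(np.uint8)
    cs,_=cv2.findContours(m,cv2.RETR_EXTERNAL,cv2.CHAIN_APPROX_SIMPLE);k=max(cs,key=cv2.contourArea)
    (x,y),r=cv2.minEnclosingCircle(k);return x+x0,y+y0,r
T=cam('top');S=cam('scene')
kw=dark(c['image'],230,15,280,65);kt=dark(cv2.imread('pics/top0.png'),165,184,192,206);ks=dark(cv2.imread('pics/scene0.png'),298,226,320,248)
print(kw,kt,ks)
r=[ray(c,*kw[:2]),ray(T,*kt[:2]),ray(S,*ks[:2])]
print(tri(r),tri(r[:2]),tri(r[::2]))
print(onz(c,*kw[:2],.078),onz(c,*kw[:2],.086),onz(T,*kt[:2],.082),onz(S,*ks[:2],.078))
E
```

```text
vial len mm 59.17805514790492 bubble mm -10.674585637351742 extent -22.289739687311823 -2.2216447498017016 n 91
(254.5, 41.5, 16.86722755432129) (177.0, 193.5, 6.726912021636963) (308.07600021362305, 236.91600036621094, 7.184307098388672)
(array([0.5459457 , 0.25086241, 0.07479959]), [np.float64(0.0012849847289199085), np.float64(0.0011452242265904337), np.float64(0.0001975870941141871)]) (array([0.54645381, 0.25360599, 0.06244509]), [np.float64(0.0008036874703545782), np.float64(0.0008036874703546646)]) (array([0.54688088, 0.25139815, 0.07659047]), [np.float64(0.0001680568621736333), np.float64(0.00016805686217371367)])
[0.54706488 0.25097494 0.078     ] [0.54737096 0.24919852 0.086     ] [0.54427083 0.24852477 0.082     ] [0.54752015 0.25208278 0.078     ]
```

Run:
```python
from h import *
st();go(.546,.251,.069,216)
```

```text
{'time_s': 14.3, 'qpos': [24.236, 12.27, -42.176, 83.903, 8.2, 87.037, -6.739], 'tool_pos': [0.575, 0.091, 0.317], 'tool_rot': [-179.934, -0.007, 100.98], 'force': [-0.557, -0.616, -0.528], 'grip_width': 0.065, 'grasp_force': 0.0}
xyz mm [163.    2.3 248.3] rot [-6.0000e-04 -1.2000e-03 -2.0075e+00]
```

>>> {"fn": "drive_tool", "kwargs": {"moves": [{"x": 40, "y": 0, "z": 10, "rx": 0, "ry": 0, "rz": -0.18, "fingers": -0.8}, {"x": 80, "y": 1, "z": 20, "rx": 0, "ry": 0, "rz": -0.36, "fingers": -0.8}, {"x": 110, "y": 1, "z": 40, "rx": 0, "ry": 0, "rz": -0.54, "fingers": -0.8}, {"x": 130, "y": 2, "z": 60, "rx": 0, "ry": 0, "rz": -0.72, "fingers": -0.8}, {"x": 145, "y": 2, "z": 80, "rx": 0, "ry": 0, "rz": -0.9, "fingers": -0.8}, {"x": 155, "y": 2, "z": 100, "rx": 0, "ry": 0, "rz": -1.08, "fingers": -0.8}, {"x": 160, "y": 2, "z": 120, "rx": 0, "ry": 0, "rz": -1.26, "fingers": -0.8}, {"x": 163, "y": 2, "z": 140, "rx": 0, "ry": 0, "rz": -1.44, "fingers": -0.8}, {"x": 163, "y": 2, "z": 150, "rx": 0, "ry": 0, "rz": -1.62, "fingers": -0.8}, {"x": 163, "y": 2, "z": 160, "rx": 0, "ry": 0, "rz": -1.8, "fingers": -0.8}, {"x": 163, "y": 2, "z": 160, "rx": 0, "ry": 0, "rz": -1.96, "fingers": -0.8}, {"x": 163, "y": 2, "z": 170, "rx": 0, "ry": 0, "rz": -2.007, "fingers": -0.8}, {"x": 163, "y": 2, "z": 180, "rx": 0, "ry": 0, "rz": -2.007, "fingers": -0.8}, {"x": 163, "y": 2, "z": 180, "rx": 0, "ry": 0, "rz": -2.007, "fingers": -0.8}]}}

```text
time_s: 16.05
tool_pos: [0.5456, 0.2505, 0.1367]
tool_rot: [180.0, -0.1, -144.1]
force: [0.4, 1.2, 0.2]
grip_width: 0.0781
grasp_force: 0.0
```

Run:
```python
from h import *
st();go(.546,.251,.069,216)
```

```text
{'time_s': 16.05, 'qpos': [20.94, 28.585, -61.836, 95.484, 26.285, 72.133, 79.524], 'tool_pos': [0.546, 0.251, 0.137], 'tool_rot': [179.983, -0.121, -144.114], 'force': [0.363, 1.15, 0.249], 'grip_width': 0.078, 'grasp_force': 0.0}
xyz mm [-0.7  0.2 67.7] rot [ 0.0003 -0.0021 -0.002 ]
```

>>> {"fn": "drive_tool", "kwargs": {"moves": [{"x": 0, "y": 0, "z": 30, "rx": 0, "ry": 0, "rz": 0, "fingers": -0.8}, {"x": 0, "y": 0, "z": 55, "rx": 0, "ry": 0, "rz": 0, "fingers": -0.8}, {"x": 0, "y": 0, "z": 66, "rx": 0, "ry": 0, "rz": 0, "fingers": -0.8}, {"x": 0, "y": 0, "z": 67, "rx": 0, "ry": 0, "rz": 0, "fingers": -0.8}, {"x": 0, "y": 0, "z": 67, "rx": 0, "ry": 0, "rz": 0, "fingers": 1}, {"x": 0, "y": 0, "z": 67, "rx": 0, "ry": 0, "rz": 0, "fingers": 1}, {"x": 0, "y": 0, "z": 67, "rx": 0, "ry": 0, "rz": 0, "fingers": 1}, {"x": 0, "y": 0, "z": 67, "rx": 0, "ry": 0, "rz": 0, "fingers": 1}, {"x": 0, "y": 0, "z": 67, "rx": 0, "ry": 0, "rz": 0, "fingers": 1}, {"x": 0, "y": 0, "z": 67, "rx": 0, "ry": 0, "rz": 0, "fingers": 1}, {"x": 0, "y": 0, "z": 67, "rx": 0, "ry": 0, "rz": 0, "fingers": 1}], "force": 35}}

```text
time_s: 17.42
tool_pos: [0.5461, 0.2514, 0.0711]
tool_rot: [180.0, -0.0, -144.0]
force: [-1.0, 1.4, 0.6]
grip_width: 0.0394
grasp_force: 35.0
```

>>> {"fn": "drive_tool", "kwargs": {"moves": [{"x": 0, "y": 0, "z": 0, "rx": 0, "ry": 0, "rz": 0.17, "fingers": 1}, {"x": 0, "y": 0, "z": 0, "rx": 0, "ry": 0, "rz": 0.34, "fingers": 1}, {"x": 0, "y": 0, "z": 0, "rx": 0, "ry": 0, "rz": 0.51, "fingers": 1}, {"x": 0, "y": 0, "z": 0, "rx": 0, "ry": 0, "rz": 0.68, "fingers": 1}, {"x": 0, "y": 0, "z": 0, "rx": 0, "ry": 0, "rz": 0.85, "fingers": 1}, {"x": 0, "y": 0, "z": 0, "rx": 0, "ry": 0, "rz": 1.02, "fingers": 1}, {"x": 0, "y": 0, "z": 0, "rx": 0, "ry": 0, "rz": 1.19, "fingers": 1}, {"x": 0, "y": 0, "z": 0, "rx": 0, "ry": 0, "rz": 1.36, "fingers": 1}, {"x": 0, "y": 0, "z": 0, "rx": 0, "ry": 0, "rz": 1.53, "fingers": 1}, {"x": 0, "y": 0, "z": 0, "rx": 0, "ry": 0, "rz": 1.7, "fingers": 1}, {"x": 0, "y": 0, "z": 0, "rx": 0, "ry": 0, "rz": 1.87, "fingers": 1}, {"x": 0, "y": 0, "z": 0, "rx": 0, "ry": 0, "rz": 2.04, "fingers": 1}, {"x": 0, "y": 0, "z": 0, "rx": 0, "ry": 0, "rz": 2.21, "fingers": 1}, {"x": 0, "y": 0, "z": 0, "rx": 0, "ry": 0, "rz": 2.38, "fingers": 1}, {"x": 0, "y": 0, "z": 0, "rx": 0, "ry": 0, "rz": 2.55, "fingers": 1}, {"x": 0, "y": 0, "z": 0, "rx": 0, "ry": 0, "rz": 2.72, "fingers": 1}, {"x": 0, "y": 0, "z": 0, "rx": 0, "ry": 0, "rz": 2.89, "fingers": 1}, {"x": 0, "y": 0, "z": 0, "rx": 0, "ry": 0, "rz": 3.0, "fingers": 1}, {"x": 0, "y": 0, "z": 0, "rx": 0, "ry": 0, "rz": 3.03, "fingers": 1}, {"x": 0, "y": 0, "z": 0, "rx": 0, "ry": 0, "rz": 3.03, "fingers": 1}]}}

```text
time_s: 19.92
tool_pos: [0.5442, 0.2497, 0.0711]
tool_rot: [-180.0, 0.3, 42.4]
force: [-6.0, -2.0, 6.8]
grip_width: 0.0392
grasp_force: 35.0
```

>>> {"fn": "drive_tool", "kwargs": {"moves": [{"x": 0, "y": 0, "z": 0, "rx": 0, "ry": 0, "rz": 0, "fingers": -0.8}, {"x": 0, "y": 0, "z": 0, "rx": 0, "ry": 0, "rz": 0, "fingers": -0.8}, {"x": 0, "y": 0, "z": 0, "rx": 0, "ry": 0, "rz": 0, "fingers": -0.8}, {"x": 0, "y": 0, "z": 0, "rx": 0, "ry": 0, "rz": 0, "fingers": -0.8}, {"x": 0, "y": 0, "z": -30, "rx": 0, "ry": 0, "rz": 0, "fingers": -0.8}, {"x": 0, "y": 0, "z": -70, "rx": 0, "ry": 0, "rz": 0, "fingers": -0.8}, {"x": 0, "y": 0, "z": -70, "rx": 0, "ry": 0, "rz": 0, "fingers": -0.8}]}}

```text
time_s: 20.8
tool_pos: [0.5485, 0.2524, 0.1447]
tool_rot: [179.9, -0.4, 42.4]
force: [-0.5, -0.2, 0.2]
grip_width: 0.0782
grasp_force: 0.0
```

Run:
```python
from h import *
st();go(.575,.091,.317,101)
```

```text
{'time_s': 20.8, 'qpos': [-4.51, 17.778, -27.16, 95.802, 8.702, 68.107, -81.396], 'tool_pos': [0.549, 0.252, 0.145], 'tool_rot': [179.862, -0.375, 42.363], 'force': [-0.488, -0.201, 0.237], 'grip_width': 0.078, 'grasp_force': 0.0}
xyz mm [ -88.   137.5 -172.5] rot [ 0.0055 -0.0047 -1.0234]
```

>>> {"fn": "drive_tool", "kwargs": {"moves": [{"x": 0, "y": 0, "z": -50, "rx": 0, "ry": 0, "rz": -0.17, "fingers": -0.5}, {"x": -20, "y": 30, "z": -90, "rx": 0, "ry": 0, "rz": -0.34, "fingers": -0.5}, {"x": -50, "y": 70, "z": -130, "rx": 0, "ry": 0, "rz": -0.51, "fingers": -0.5}, {"x": -75, "y": 110, "z": -165, "rx": 0, "ry": 0, "rz": -0.68, "fingers": -0.5}, {"x": -88, "y": 137, "z": -172, "rx": 0, "ry": 0, "rz": -0.85, "fingers": -0.5}, {"x": -88, "y": 137, "z": -172, "rx": 0, "ry": 0, "rz": -1.023, "fingers": -0.5}, {"x": -88, "y": 137, "z": -172, "rx": 0, "ry": 0, "rz": -1.023, "fingers": -0.5}, {"x": -88, "y": 137, "z": -172, "rx": 0, "ry": 0, "rz": -1.023, "fingers": -0.5}, {"x": -88, "y": 137, "z": -172, "rx": 0, "ry": 0, "rz": -1.023, "fingers": -0.5}]}}

```text
time_s: 21.92
tool_pos: [0.5733, 0.0912, 0.3127]
tool_rot: [-180.0, 0.0, 101.0]
force: [0.5, 0.0, -0.3]
grip_width: 0.0653
grasp_force: 0.0
```

Run:
```python
from h import *
st()
c=cam('wrist');cv2.imwrite('pics/w6.png',cv2.resize(c['image'][0:240,150:360,::-1],None,fx=2.5,fy=2.5,interpolation=cv2.INTER_CUBIC))
a=np.radians(101);bubble(c,(.577,.081),np.array([np.cos(a),np.sin(a)]))
```

```text
{'time_s': 21.925, 'qpos': [13.17, 10.209, -28.601, 85.012, 4.877, 86.048, -4.43], 'tool_pos': [0.573, 0.091, 0.313], 'tool_rot': [-179.969, 0.0, 100.958], 'force': [0.468, 0.018, -0.251], 'grip_width': 0.065, 'grasp_force': 0.0}
vial len mm 58.82319882513294 bubble mm 0.24576071880838893 extent -7.8501874787505965 7.563145469209241 n 87
```

View pics/w6.png

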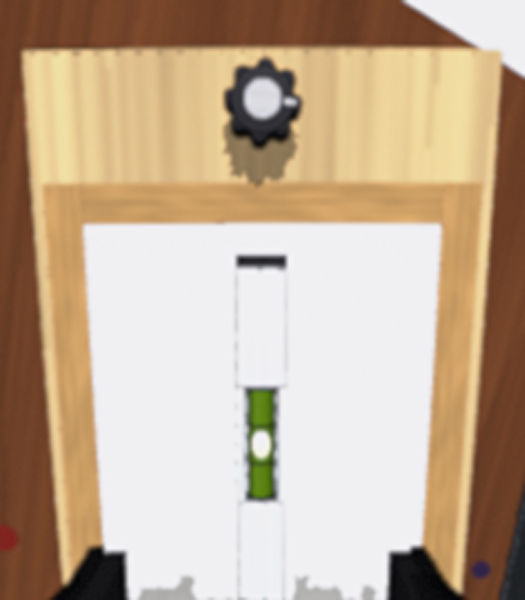

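The knob's white mark has turned from left to right, about half a turn. The bubble at (261,445) is between its lines and measures 0.2 mm from the middle. Now the final press.

Run:
```python
from h import *
st();go(.577,.081,.112,101)
```

```text
{'time_s': 21.975, 'qpos': [13.173, 10.205, -28.596, 85.008, 4.877, 86.051, -4.408], 'tool_pos': [0.573, 0.091, 0.313], 'tool_rot': [-179.975, 0.003, 100.972], 'force': [-0.244, -0.007, 1.5], 'grip_width': 0.066, 'grasp_force': 0.0}
xyz mm [-10.6   1.8 200.7] rot [-0.0004  0.     -0.0005]
```

>>> {"fn": "drive_tool", "kwargs": {"moves": [{"x": -10.5, "y": 2, "z": 0, "rx": 0, "ry": 0, "rz": 0, "fingers": 1}, {"x": -10.5, "y": 2, "z": 40, "rx": 0, "ry": 0, "rz": 0, "fingers": 1}, {"x": -10.5, "y": 2, "z": 80, "rx": 0, "ry": 0, "rz": 0, "fingers": 1}, {"x": -10.5, "y": 2, "z": 120, "rx": 0, "ry": 0, "rz": 0, "fingers": 1}, {"x": -10.5, "y": 2, "z": 150, "rx": 0, "ry": 0, "rz": 0, "fingers": 1}, {"x": -10.5, "y": 2, "z": 170, "rx": 0, "ry": 0, "rz": 0, "fingers": 1}, {"x": -10.5, "y": 2, "z": 185, "rx": 0, "ry": 0, "rz": 0, "fingers": 1}, {"x": -10.5, "y": 2, "z": 195, "rx": 0, "ry": 0, "rz": 0, "fingers": 1}, {"x": -10.5, "y": 2, "z": 200, "rx": 0, "ry": 0, "rz": 0, "fingers": 1}, {"x": -10.5, "y": 2, "z": 203, "rx": 0, "ry": 0, "rz": 0, "fingers": 1}, {"x": -10.5, "y": 2, "z": 205, "rx": 0, "ry": 0, "rz": 0, "fingers": 1}, {"x": -10.5, "y": 2, "z": 205, "rx": 0, "ry": 0, "rz": 0, "fingers": 1}]}}

```text
time_s: 23.48
tool_pos: [0.5776, 0.0806, 0.1082]
tool_rot: [180.0, 0.0, 101.0]
force: [0.0, 0.2, 0.0]
grip_width: 0.0003
grasp_force: 0.0
```

>>> {"fn": "drive_tool", "kwargs": {"moves": [{"x": 0, "y": 0, "z": 1.5, "rx": 0, "ry": 0, "rz": 0, "fingers": 1}, {"x": 0, "y": 0, "z": 3, "rx": 0, "ry": 0, "rz": 0, "fingers": 1}, {"x": 0, "y": 0, "z": 4, "rx": 0, "ry": 0, "rz": 0, "fingers": 1}, {"x": 0, "y": 0, "z": 4.5, "rx": 0, "ry": 0, "rz": 0, "fingers": 1}, {"x": 0, "y": 0, "z": 4.5, "rx": 0, "ry": 0, "rz": 0, "fingers": 1}]}}

```text
time_s: 24.1
tool_pos: [0.5775, 0.0806, 0.1036]
tool_rot: [-180.0, 0.0, 101.0]
force: [-0.6, 0.6, 0.1]
grip_width: 0.0004
grasp_force: 0.2
```

>>> {"fn": "drive_tool", "kwargs": {"moves": [{"x": 0, "y": 0, "z": 1, "rx": 0, "ry": 0, "rz": 0, "fingers": 1}, {"x": 0, "y": 0, "z": 1.5, "rx": 0, "ry": 0, "rz": 0, "fingers": 1}, {"x": 0, "y": 0, "z": 1.5, "rx": 0, "ry": 0, "rz": 0, "fingers": 1}, {"x": 0, "y": 0, "z": 1.5, "rx": 0, "ry": 0, "rz": 0, "fingers": 1}]}}

```text
time_s: 24.6
tool_pos: [0.5778, 0.0806, 0.1035]
tool_rot: [180.0, 0.0, 101.0]
force: [-3.0, -0.9, 9.0]
grip_width: 0.0004
grasp_force: 4.2
```

>>> {"fn": "drive_tool", "kwargs": {"moves": [{"x": 0, "y": 0, "z": 0.2, "rx": 0, "ry": 0, "rz": 0, "fingers": 1}, {"x": 0, "y": 0, "z": 0.2, "rx": 0, "ry": 0, "rz": 0, "fingers": 1}, {"x": 0, "y": 0, "z": 0.2, "rx": 0, "ry": 0, "rz": 0, "fingers": 1}, {"x": 0, "y": 0, "z": 0.2, "rx": 0, "ry": 0, "rz": 0, "fingers": 1}, {"x": 0, "y": 0, "z": 0.2, "rx": 0, "ry": 0, "rz": 0, "fingers": 1}, {"x": 0, "y": 0, "z": 0.2, "rx": 0, "ry": 0, "rz": 0, "fingers": 1}]}}

```text
time_s: 25.35
tool_pos: [0.5778, 0.0807, 0.1035]
tool_rot: [180.0, 0.0, 101.0]
force: [-3.9, -0.0, 9.5]
grip_width: 0.0008
grasp_force: 4.7
```

Run:
```python
from h import *
for i in range(3):
    c=cam('wrist'); s=sensors.get_obs(); print(np.round(s['force'],1))
c=cam('wrist');cv2.imwrite('pics/w7.png',cv2.resize(c['image'][100:240,200:310,::-1],None,fx=4,fy=4,interpolation=cv2.INTER_CUBIC))
```

```text
[-3.4 -1.5  8.9]
[-3.4 -1.   8.9]
[-3.2 -0.7  8.6]
```

View pics/w7.png

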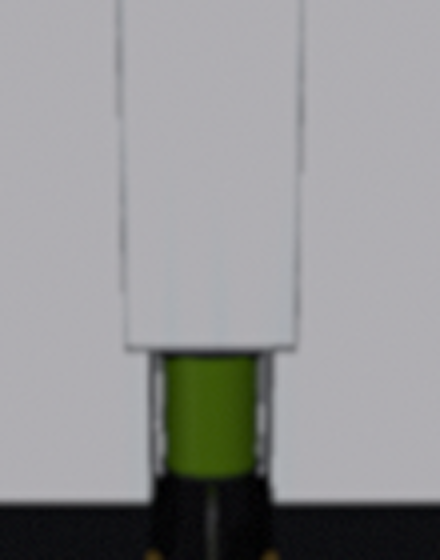

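The pressed view shows the vial's upper end (215,415) all green, and the fingers hide the bubble itself. The push is slightly under 10 N, so I'll add a touch and hand in.

>>> {"fn": "drive_tool", "kwargs": {"moves": [{"x": 0, "y": 0, "z": 0.2, "rx": 0, "ry": 0, "rz": 0, "fingers": 1}, {"x": 0, "y": 0, "z": 0.2, "rx": 0, "ry": 0, "rz": 0, "fingers": 1}, {"x": 0, "y": 0, "z": 0.2, "rx": 0, "ry": 0, "rz": 0, "fingers": 1}, {"x": 0, "y": 0, "z": 0.2, "rx": 0, "ry": 0, "rz": 0, "fingers": 1}]}}

```text
time_s: 26.05
tool_pos: [0.5779, 0.0807, 0.1035]
tool_rot: [180.0, 0.0, 101.0]
force: [-5.1, -0.5, 10.1]
grip_width: 0.0004
grasp_force: 5.2
```

Run:
```python
from h import *
f=[]
for i in range(4): cam('top');f.append(sensors.get_obs()['force'])
print(np.round(f,1).tolist())
if 8.5<np.mean(f,0)[2]<12: print(workorder.sign_off())
```

```text
[[-3.7, -0.9, 10.6], [-3.6, -1.7, 10.5], [-3.4, -1.0, 10.7], [-4.1, -0.4, 9.6]]
the job is handed in; nothing more can be done
None
```

I handed the job in at about 26 s, still pressing on the level with about 10 N; the bubble was 0.2 mm from centre before the press, but the fingers hid it during it.

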